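# Open the bangle sizing press and slide the finished bangle out

### The arm

A 6-joint arm with a two-finger parallel gripper is mounted at the origin on the work surface. World frame = base frame: x ahead of the robot, y to its left, z up, the work surface at z = 0. Lengths are in m, angles in rad, forces in N, time in s.
With the tool pointing down it reaches from about 0.35 to 0.975 m from the base axis. Payload 7.1 kg.
Tool frame: the origin (TCP) lies midway between the tips of the shut fingers; the grasp point (between the pads) lies 19 mm behind it; z points along the fingers, y is the line along which they close (so a half turn about z gives the same grasp; the last joint's range is limited). The gripper opens to 88 mm and grips with 3 to 60 N. Pads are 20 mm wide; open, the fingers measure 115 mm over their backs; the gripper's body (75 mm by 178 mm) begins 61 mm behind the grasp point.
Start: joints at [-1.181, 0.423, 1.63, -0, 1.089, -0.019], TCP at [0.248, -0.573, 0.223] pointing down, gripper open.
Joint ranges: [-3, 3], [-0.9, 2.11], [0.09, 2.58], [-1.31, 4.45], [0.11, 2.69], [-2.54, 2.54]. Speed limits (rad/s): [2.39, 2.39, 3.01, 3.14, 3.14, 3.14].

### API

Orientations are given as a unit quaternion [w, x, y, z].
In Python, from station import move_pose, movel, movej, command_gripper, wait, inverse_kinematics, read_camera, camera_info, MotionError, job_done, get_time, get_joint_pos, get_qvel, get_effort, get_tcp_pos, get_ee_rot, get_ft_force, get_ft_torque, get_grip_width, get_finger_force gives the robot as it stands. Calls block until the motion is done:
- move_pose(position, orientation): joint-space move of the TCP to a pose.
- movel(position, frame=None, v=0.15, until_force=None): straight line of the TCP; frame=None keeps the orientation; v is the mean speed in m/s. With until_force (N) it stops when the force on the tool has changed by that much, and returns True; else False.
- movej(angles): joint-space move.
- command_gripper(opening): opening from 0.0 (shut) to 1.0 (fully open); the grip force is fixed at half the most; returns when the fingers have stopped.
- wait(seconds).
- inverse_kinematics(position, orientation): joint angles nearest the present ones, or None.
- read_camera(name): name is "scene" or "side" or "wrist"; returns the picture (480x640x3 uint8, red, green, blue); there is no depth.
- camera_info(name): a dict with "intrinsics" (3x3 intrinsics, pixels), "T" (4x4, takes a point from camera to world coordinates); the wrist camera has in their place "tool_from_camera" (4x4, takes a point from camera to tool coordinates, whose origin is the TCP and whose axes are the flange's). Camera axes: x right, y up, looking along -z (the intrinsics and any distortion apply to the point x, -y, -z); pixel columns grow to the right and rows downward; lengths in m; the calibration is good to about 2 mm. A picture is of the moment at which its call begins: read the wrist's pose just before it. camera_info takes no time and is no camera call.
A pose or a line that the arm cannot do raises MotionError and nothing moves.
- job_done(): hands the job in; it is judged then, once.
Readings, each from a call of its own:
- get_time(): time.
- get_joint_pos(): joint angles.
- get_qvel(): joint speeds.
- get_effort(): joint torques, N m.
- get_tcp_pos(): TCP position.
- get_ee_rot(): TCP orientation.
- get_ft_force(): force on the tool from outside, world axes, zero at the start.
- get_ft_torque(): the same for the moment, N m.
- get_grip_width(): opening from 0.0 (shut) to 1.0 (fully open).
- get_finger_force(): force on a finger pad.
Only numpy, scipy, OpenCV 4.12 (cv2) and the standard library are available. Lean on these libraries where they do the work, as an engineer would, in place of code of your own. Each camera call takes 0.05 s, during which the arm holds its last target. There are 200 camera calls.

### The job

Push the counterweighted arm of the bangle sizing press up past its balance point, so that it swings over and stays fully raised by itself. Then, with a fingertip, slide the yellow bangle along the bench from under the press until it lies flat and wholly on the round blue patch, never lifting it off the bench. Leave the roll of bangles, the jar and the red block where they are.

Things in the scene. Friction and masses are not known exactly. Their poses are not given: they have to be found in the camera images.
- press: Fixed green stand: base plate 130 x 130 x 12 mm (x -40 to +90 mm) and two upright cheeks 50 mm long, 10 mm thick, 102 mm high, outer faces 114 mm apart. Origin on the bench under the pivot; x points from the push bar to the pivot (away from the arm's free end), y along the pivot, z up. x points to the robot's left, give or take 0.3 rad.
- pivot (a point): The hinge axis of the press arm, midway between the cheeks, 80 mm above the bench; the axis runs along the stand's y.
- press_arm (a joint): Press arm angle (rad): 0 lowered, beam level along the stand's -x; grows as the free end swings up and over the pivot; end stop 1.8. Its red counterweight (52 mm diameter, between the cheeks) balances it at about 1.0: below that it sinks back to 0, above it it swings by itself, damped, in 1 to 3 s to the stop and stays. Raising it takes 1 to 4 N at the push bar. Arm mass about 0.9 kg, varies.
- push_bar (a point): Centre of the orange round cross bar at the arm's free end, 12 mm diameter, 100 mm long along the stand's y: 205 mm from the pivot along the arm, 22 mm above the beam's centre line, 102 mm above the bench when lowered, free space below it. It is fixed to an upturned end 16 mm wide whose front face lies at the bar's centre.
- plug (a point): Lower end of the wooden sizing plug under the beam, 36 mm diameter, on the arm 135 mm from the pivot. With the arm lowered it stands inside the bangle, 3 mm above the bench, so that the bangle cannot be slid away; with the arm raised its end is 230 mm above the bench, 45 mm from the pivot on the bangle's side.
- bangle_mid (a point): Centre of the loose yellow bangle lying flat on the bench around the plug: ring of 76 mm outer and 60 mm inner diameter, 10 mm high, about 40 g; this point is its middle, 5 mm above the bench.
- patch: Round blue patch painted on the bench, 130 mm diameter with a thin white rim, no thickness to speak of; origin at its centre. It lies to the robot's right, beyond the arm's free end.
- bangle_roll: Loose upright roll of red, green and brass bangles, 72 mm diameter, 60 mm high, origin at the centre of its underside; to be left alone. It stands behind the press, seen from the patch.
- jar: Loose amber jar with a red cap, 68 mm diameter, 85 mm high, origin at the centre of its underside; to be left alone. Stands beside the roll.
- lac_block: Loose red block of lac, 60 x 45 x 35 mm high, origin at the centre of its underside; to be left alone. Lies on the far side of the bangle from the robot.
Mind the look-alikes: they are no part of the job. Of the things like the part that bears bangle_mid, leave any that is purple; of the rest the smaller one is meant.

How it is judged:
On the way, in this order (a step that is already met when the one before it is completed fails the run):
1. the press arm is pushed up past its balance and rests fully raised (value of joint press_arm above 1.65 rad and horizontal distance between bangle_mid and patch above 0.06 m), for 0.2 s.
2. the bangle lies on the blue patch (horizontal distance between bangle_mid and patch below 0.03 m), for 0.2 s.
At the end, for the whole second after the job is handed in: the press arm rests raised at its stop (joint above 1.65 rad) and the bangle lies flat and still on the bench with its centre within 30 mm of the centre of the blue patch (value of joint press_arm above 1.65 rad and horizontal distance between bangle_mid and patch below 0.03 m and height (world z) of bangle_mid below 0.009 m and angle between bangle_mid's own z axis and vertical below 0.1 rad and linear speed of bangle below 0.02 m/s); the robot touches nothing.
It fails at once if the bangle is lifted off the bench or tipped up (height (world z) of bangle_mid above 0.02 m or angle between bangle_mid's own z axis and vertical above 0.4 rad).
It fails at once if the roll of bangles, the jar or the red block is moved (distance of any of bangle_roll, jar, lac_block from where it was at the start of the episode above 0.02 m).
It also fails if it takes over 50 s, if anything falls off the work surface, if the arm or the gripper's body presses on something with over 40 N, if the wrist force passes 120 N, or if a joint passes its speed limit or range.

## Working session

There is one attempt and no reset: what is moved stays moved. The work goes in short steps, each a Python script; the robot and the scene stay as the last script left them, time stands still between calls to the robot, and variables do not carry over. Pictures are saved under pics/ and viewed, at most 10 in all, crops included, and the job is handed in when it is done.

```bash
mkdir -p pics; python3 - <<'E'
from station import *
import cv2, numpy as np
for n in("scene","side"):
    cv2.imwrite(f"pics/{n}0.png",read_camera(n)[...,::-1]); i=camera_info(n); print(n,np.round(i["intrinsics"],1).tolist(),np.round(i["T"],3).tolist(),[k for k in i])
print(get_ee_rot(),get_time(), camera_info("wrist"))
E
```

```text
scene [[620.0, 0.0, 317.8], [0.0, 620.0, 229.9], [0.0, 0.0, 1.0]] [[-0.33, -0.538, 0.775, 1.404], [0.944, -0.193, 0.267, 0.299], [0.006, 0.82, 0.572, 0.707], [0.0, 0.0, 0.0, 1.0]] ['intrinsics', 'T']
side [[534.2, 0.0, 329.9], [0.0, 534.2, 240.3], [0.0, 0.0, 1.0]] [[-0.915, 0.207, -0.346, 0.214], [-0.403, -0.474, 0.783, 0.787], [-0.002, 0.856, 0.517, 0.586], [0.0, 0.0, 0.0, 1.0]] ['intrinsics', 'T']
[-6.52838940e-04  9.79184066e-01  2.02973208e-01 -1.26619760e-04] 0.1 {'intrinsics': array([[355.89151506,   0.        , 315.98753275],
       [  0.        , 355.89151506, 232.0833434 ],
       [  0.        ,   0.        ,   1.        ]]), 'tool_from_camera': array([[-9.35493109e-05,  9.56822924e-01,  2.90671436e-01,
         8.06798168e-02],
       [ 9.99999958e-01,  1.68784525e-04, -2.33760828e-04,
        -4.84982679e-04],
       [-2.72728560e-04,  2.90671402e-01, -9.56822900e-01,
        -1.61812657e-01],
       [ 0.00000000e+00,  0.00000000e+00,  0.00000000e+00,
         1.00000000e+00]])}
```

View pics/scene0.png

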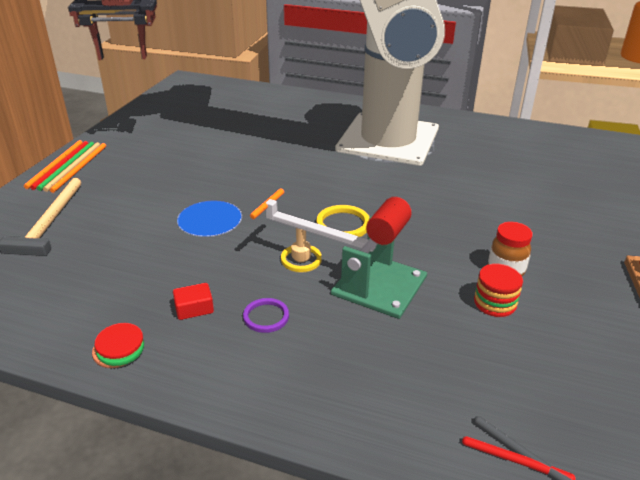

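View pics/side0.png

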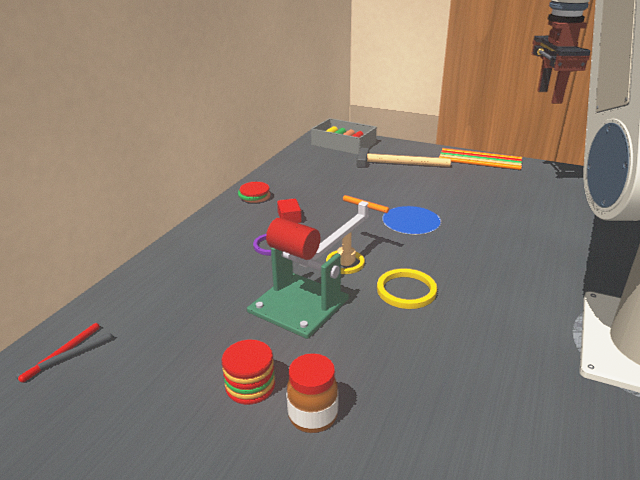

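The scene view (rows and columns in px) shows three rings: a small yellow one around the plug at (301,257), a larger yellow one at (344,220), and a purple one at (266,315). I choose the small yellow one at (301,257). The patch is at (210,218), the push bar at (268,203), the block at (193,301).

```bash
cat > h.py <<'E'
from station import *
import cv2, numpy as np
def ray(n,uv,cam=None):
    i=camera_info(n); K=i["intrinsics"]; T=i["T"] if cam is None else cam
    d=np.c_[np.atleast_2d(uv).astype(float),np.ones(len(np.atleast_2d(uv)))]@np.linalg.inv(K).T
    d=d*[1,-1,-1]
    return T[:3,3], d@T[:3,:3].T
def plane(n,uv,z,cam=None):
    o,d=ray(n,uv,cam); return o+d*((z-o[2])/d[:,2])[:,None]
def tri(uv1,uv2):
    A=np.zeros((3,3));b=np.zeros(3)
    for n,u in(("scene",uv1),("side",uv2)):
        o,d=ray(n,u); d=d[0]/np.linalg.norm(d[0]); M=np.eye(3)-np.outer(d,d); A+=M;b+=M@o
    return np.linalg.solve(A,b)
def hsv(im,lo,hi):
    return cv2.inRange(cv2.cvtColor(im,cv2.COLOR_RGB2HSV),np.array(lo),np.array(hi))
def circ(P):  # min enclosing circle on the plane
    c,r=cv2.minEnclosingCircle((P[:,:2]*1000).astype(np.float32)); return np.round(c,1),round(r,1)
def fit(P):   # least squares circle, mm
    p=P[:,:2]*1000; s=np.linalg.lstsq(np.c_[2*p,np.ones(len(p))],(p**2).sum(1),rcond=None)[0]
    return np.round(s[:2],1),round(float(np.sqrt(s[2]+s[:2]@s[:2])),1)
E
python3 - <<'E'
from h import *
for n in("scene","side"):
    im=cv2.imread(f"pics/{n}0.png")[...,::-1].copy()
    for nm,lo,hi,z in(("yellow",(22,150,90),(34,255,255),.01),("blue",(105,150,80),(125,255,255),0),("orange",(8,200,120),(17,255,255),.102),("purple",(126,80,50),(150,255,255),.01),("red",(0,200,90),(4,255,255),.035),("green",(68,90,30),(90,255,255),.012)):
        m=hsv(im,lo,hi); cs,_=cv2.findContours(m,cv2.RETR_EXTERNAL,cv2.CHAIN_APPROX_NONE)
        for c in cs:
            if cv2.contourArea(c)<60: continue
            P=plane(n,c[:,0],z); x,y,w,h=cv2.boundingRect(c)
            e=c[:,0]
            print(n,nm,(x,y,w,h),"mec",*circ(P),"fit",*fit(P), "L/R",e[e[:,0].argmin()],e[e[:,0].argmax()])
            if nm=="red" : print("   minrect z.035",[np.round(a,1) for a in cv2.minAreaRect((P[:,:2]*1000).astype(np.float32))])
cv2.imwrite("pics/crop.png",np.hstack([cv2.resize(cv2.imread("pics/scene0.png")[180:330,170:440],None,fx=1.48,fy=2,interpolation=2)[:, :400],cv2.resize(cv2.imread("pics/side0.png")[180:330,240:440],None,fx=2,fy=2,interpolation=2)]))
E
```

```text
scene yellow (281, 246, 40, 26) mec [553.  -26.6] 41.6 fit [553.5 -27. ] 34.9 L/R [281 254] [320 262]
scene yellow (316, 205, 53, 32) mec [409.2  13.3] 60.4 fit [407.  10.] 47.6 L/R [316 220] [368 219]
scene yellow (589, 121, 51, 14) mec [-243.5  541.8] 64.5 fit [-244.   543.8] 44.4 L/R [589 124] [639 134]
scene blue (178, 201, 63, 35) mec [ 477.4 -256.6] 64.3 fit [ 477.1 -256.7] 62.3 L/R [178 218] [240 218]
scene orange (50, 144, 55, 48) mec [ 534.7 -507.2] 98.0 fit [ 536.6 -499.4] 58.2 L/R [ 50 189] [104 147]
scene orange (25, 141, 57, 47) mec [ 539.  -561.1] 98.1 fit [ 541.5 -558.7] 56.7 L/R [ 25 184] [ 81 143]
scene orange (622, 2, 18, 61) mec [-843.4  616.2] 343.2 fit [-804.2  730.1] 247.6 L/R [622  49] [639   2]
scene purple (243, 298, 46, 35) mec [716.5 -27.4] 42.1 fit [716.6 -27.4] 39.7 L/R [243 312] [288 318]
scene red (463, 437, 86, 37) mec [877.5 366.5] 52.7 fit [882.1 366.6] 32.4 L/R [463 439] [548 471]
   minrect z.035 [array([876.1, 366.6]), array([105.4,  13.6]), np.float64(85.2)]
scene red (95, 324, 47, 34) mec [ 868.4 -202.8] 36.4 fit [ 868.  -202.3] 34.7 L/R [ 95 34
[... 2381 characters left out ...]
c [714.4 -19.1] 43.0 fit [709.4 -23.4] 34.0 L/R [253 242] [270 255]
side red (289, 354, 45, 33) mec [465.6 288.9] 32.9 fit [465.  287.7] 30.3 L/R [289 369] [333 372]
   minrect z.035 [array([464.9, 288.8]), array([63.5, 62.2]), np.float64(49.6)]
side red (223, 340, 49, 34) mec [562.9 302.1] 35.7 fit [563.3 301.7] 33.7 L/R [223 355] [271 356]
   minrect z.035 [array([563.3, 302.3]), array([70.2, 68.8]), np.float64(69.2)]
side red (45, 324, 53, 36) mec [824.4 380.7] 45.7 fit [856.7 377.6] 42.0 L/R [ 45 358] [ 97 324]
   minrect z.035 [array([824. , 380.7]), array([91.2,  8.4]), np.float64(85.5)]
side green (247, 280, 89, 54) mec [571.7 143.5] 76.7 fit [571.4 144.5] 61.0 L/R [247 308] [335 306]
```

View pics/crop.png

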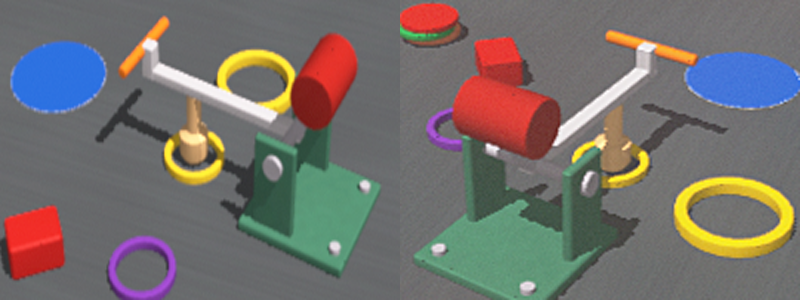

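The crop confirms the choice: the small yellow ring surrounds the wooden plug, and the other two (large yellow, purple) stand free. Bar ends: scene (253,216) and (283,189); side (343,197) and (388,210).

```bash
python3 - <<'E'
from h import *
E={}
for n,(x0,y0,x1,y1) in(("scene",(245,180,292,222)),("side",(338,190,392,216))):
    im=cv2.imread(f"pics/{n}0.png")[...,::-1].copy()
    m=hsv(im,(5,150,90),(20,255,255)); k=np.zeros_like(m);k[y0:y1,x0:x1]=m[y0:y1,x0:x1]
    p=np.argwhere(k)[:,::-1].astype(float); c=p.mean(0); v=np.linalg.svd(p-c,full_matrices=False)[2][0]
    if n=="scene": v*=-np.sign(v[0])
    else: v*=-np.sign(v[0])
    t=(p-c)@v; E[n]=[c+v*t.max(),c+v*t.min()]; print(n,len(p),np.round(E[n],1).tolist(),np.round(plane(n,E[n],.102),3).tolist())
f=tri(E["scene"][0],E["side"][0]);g=tri(E["scene"][1],E["side"][1])
print("far",f.round(4),"near",g.round(4),"len",np.linalg.norm(f-g),"mid",(f+g)/2)
hub=tri((170+271/1.48,180+165/2),(240+191/1,180+182/2)) # unmatched, ignored
mid=(f+g)/2; d=(f-g)[:2]; ya=d/np.linalg.norm(d); xa=np.array([ -ya[1],ya[0]]) 
if xa[1]<0: xa=-xa
b=np.array([.553,-.027]); print("bar->bangle",b-mid[:2],np.linalg.norm(b-mid[:2]),"xa(bar)",xa,"xa(bangle)",(b-mid[:2])/np.linalg.norm(b-mid[:2]),"pivot",mid[:2]+.205*xa)
E
```

```text
scene 227 [[250.8, 216.9], [282.2, 189.1]] [[0.586, -0.108, 0.102], [0.479, -0.091, 0.102]]
side 217 [[342.7, 196.9], [387.8, 209.8]] [[0.584, -0.112, 0.102], [0.482, -0.096, 0.102]]
far [ 0.5833 -0.1097  0.1018] near [ 0.4811 -0.0908  0.1039] len 0.10394202521420574 mid [ 0.5322178  -0.10024349  0.10285001]
bar->bangle [0.0207822  0.07324349] 0.07613480089657937 xa(bar) [0.18206506 0.98328649] xa(bangle) [0.27296581 0.96202373] pivot [0.56954114 0.10133024]
```

```bash
cat >> h.py <<'E'
from scipy.spatial.transform import Rotation as R
BAR=np.array([.5322,-.1002,.102]); XA=np.array([.19,.982,0]);XA/=np.linalg.norm(XA); YA=np.array([-XA[1],XA[0],0]); Z=np.array([0,0,1.])
PIV=BAR-[0,0,.022]+.205*XA
def quat(Rm):
    q=R.from_matrix(Rm).as_quat(); return [q[3],*q[:3]]
def pose(th,s,off=.016,past=.025,tmin=.5):
    "tool under the bar at arm angle th, pointing down by the bar's angle; s=+1: tool x up"
    a=th+np.arctan2(.022,.205); r=np.hypot(.022,.205); t=max(a,tmin)
    bar=PIV+r*(-np.cos(a)*XA+np.sin(a)*Z)
    d=np.cos(t)*XA-np.sin(t)*Z; n=np.sin(t)*XA+np.cos(t)*Z
    x=s*n; y=np.cross(d,x)
    return bar+past*d-off*n, quat(np.c_[x,y,d])
E
python3 - <<'E'
from h import *
for s in(1,-1):
  for tm in(.3,.5,.7):
    print(s,tm)
    for th,o,p in((0,.035,-.06),(0,.03,.025),(.3,.016,.025),(.6,.016,.025),(.9,.016,.025),(1.25,.016,.025)):
        P,q=pose(th,s,o,p,tm); k=inverse_kinematics(P,q); print(th,np.round(P,3),None if k is None else np.round(k,2))
E
```

```text
1 0.3
0 [ 0.519 -0.167  0.086] [-0.8   0.97  1.63  0.9   1.6  -1.13]
0 [ 0.535 -0.085  0.066] [-0.69  0.98  1.71  1.    1.5  -1.18]
0.3 [ 0.538 -0.069  0.137] [-0.64  0.79  1.78  0.98  1.45 -1.06]
0.6 [ 0.543 -0.044  0.186] [-0.53  0.55  1.84  0.85  1.26 -0.82]
0.9 [ 0.55  -0.007  0.225] [-0.34  0.37  1.84  0.63  1.11 -0.48]
1.25 [0.561 0.048 0.254] [-0.05  0.28  1.78  0.24  1.06  0.02]
1 0.5
0 [ 0.519 -0.168  0.1  ] [-0.77  0.84  1.68  0.83  1.46 -1.06]
0 [ 0.534 -0.093  0.064] [-0.66  0.88  1.76  0.93  1.34 -1.11]
0.3 [ 0.538 -0.071  0.136] [-0.63  0.74  1.8   0.94  1.39 -1.02]
0.6 [ 0.543 -0.044  0.186] [-0.53  0.55  1.84  0.85  1.26 -0.82]
0.9 [ 0.55  -0.007  0.225] [-0.34  0.37  1.84  0.63  1.11 -0.48]
1.25 [0.561 0.048 0.254] [-0.05  0.28  1.78  0.24  1.06  0.02]
1 0.7
0 [ 0.519 -0.167  0.114] [-0.72  0.72  1.73  0.75  1.32 -0.97]
0 [ 0.532 -0.1    0.063] [-0.62  0.78  1.8   0.85  1.19 -1.02]
0.3 [ 0.537 -0.076  0.133] [-0.58  0.65  1.82  0.84  1.24 -0.92]
0.6 [ 0.543 -0.044  0.186] [-0.53  0.55  1.84  0.85  1.26 -0.82]
0.9 [ 0.55  -0.007  0.225] [-0.34  0.37  1.84  0.63  1.11 
[... 344 characters left out ...]
 -0.007  0.225] None
1.25 [0.561 0.048 0.254] None
-1 0.5
0 [ 0.519 -0.168  0.1  ] [-0.77  0.84  1.68  0.83  1.46  2.08]
0 [ 0.534 -0.093  0.064] [-0.66  0.88  1.76  0.93  1.34  2.03]
0.3 [ 0.538 -0.071  0.136] [-0.63  0.74  1.8   0.94  1.39  2.12]
0.6 [ 0.543 -0.044  0.186] [-0.53  0.55  1.84  0.85  1.26  2.32]
0.9 [ 0.55  -0.007  0.225] None
1.25 [0.561 0.048 0.254] None
-1 0.7
0 [ 0.519 -0.167  0.114] [-0.72  0.72  1.73  0.75  1.32  2.18]
0 [ 0.532 -0.1    0.063] [-0.62  0.78  1.8   0.85  1.19  2.12]
0.3 [ 0.537 -0.076  0.133] [-0.58  0.65  1.82  0.84  1.24  2.22]
0.6 [ 0.543 -0.044  0.186] [-0.53  0.55  1.84  0.85  1.26  2.32]
0.9 [ 0.55  -0.007  0.225] None
1.25 [0.561 0.048 0.254] None
```

```bash
python3 - <<'E'
from h import *
P,q=pose(0,1,.035,-.12); move_pose(P,q); command_gripper(.5)
P,q=pose(0,1,.032,.022); print(movel(P,q,v=.12,until_force=5),get_tcp_pos().round(4),P.round(4),get_ft_force().round(2),get_time())
cv2.imwrite("pics/a1.png",np.hstack([cv2.resize(read_camera(n)[y:y+180,x:x+240,::-1],(400,300)) for n,x,y in(("scene",170,120),("side",280,120))]))
E
```

```text
False [ 0.5333 -0.097   0.0636] [ 0.533  -0.0963  0.0634] [-0.02 -0.52 -0.13] 3.8667
```

View pics/a1.png

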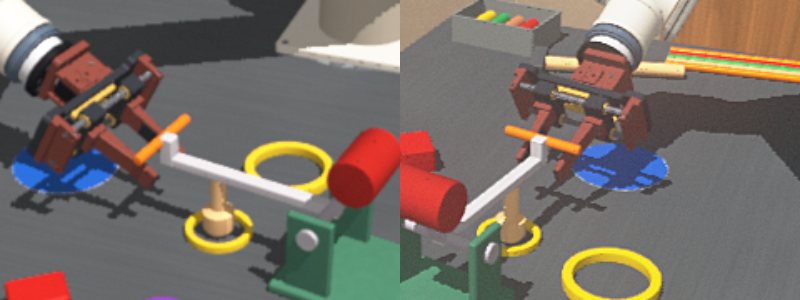

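The fingers straddle the arm's upturned end just under the bar (bar at about (160,140) in the left crop). Next I push along the arc.

```bash
python3 - <<'E'
from h import *
for th in np.arange(.08,1.33,.12):
    P,q=pose(th,1,.016,.022); movel(P,q,v=.13); f=get_ft_force()
    print(round(th,2),f.round(1),(get_tcp_pos()-P).round(3),round(get_time(),2))
    if th<.3 and np.linalg.norm(f)>25: print("stop");break
cv2.imwrite("pics/a2.png",np.hstack([cv2.resize(read_camera(n)[y:y+180,x:x+240,::-1],(400,300)) for n,x,y in(("scene",200,90),("side",230,90))]))
E
```

```text
0.08 [ 1.7 -1.9 -1.3] [ 0.    -0.001  0.   ] 4.37
0.2 [ 0.2 -3.1 -0.7] [ 0. -0. -0.] 4.71
0.32 [-0.1 -1.8 -1.4] [-0.  0. -0.] 5.05
0.44 [ 0.7 -1.3 -1.3] [ 0.  0. -0.] 5.38
0.56 [-0.4 -1.7 -0.6] [0. 0. 0.] 5.7
0.68 [-0.1 -1.2 -0.7] [-0.  0. -0.] 6.02
0.8 [ 0.7 -0.2 -0.5] [-0.     0.    -0.001] 6.33
0.92 [-0.1 -0.5 -0.7] [-0.001  0.    -0.001] 6.65
1.04 [ 0.4  0.8 -1.4] [-0.001 -0.    -0.001] 6.97
1.16 [-1.  -0.5 -1.4] [-0.001 -0.    -0.001] 7.28
1.28 [-0.3  0.8 -0.5] [-0.001 -0.    -0.001] 7.6
```

View pics/a2.png

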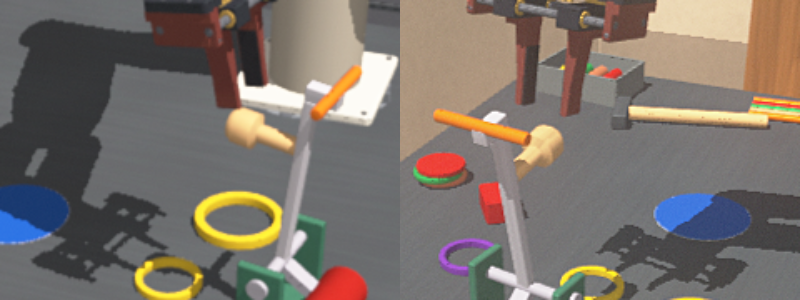

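The arm has swung up past vertical, away from the fingers, and the bangle is free on the bench. I retreat, shut the gripper and remeasure the bangle.

```bash
cat >> h.py <<'E'
def down(s=1,lean=.15):
    "near-vertical tool, hand leaning away from the press"
    d=np.sin(lean)*XA-np.cos(lean)*Z; n=np.cos(lean)*XA+np.sin(lean)*Z
    return quat(np.c_[s*n,np.cross(d,s*n),d])
def look(zb=.01):
    for n in("scene","side"):
        im=read_camera(n); m=hsv(im,(20,130,50),(36,255,255))
        cs,_=cv2.findContours(m,cv2.RETR_EXTERNAL,cv2.CHAIN_APPROX_NONE)
        for c in cs:
            if cv2.contourArea(c)<100: continue
            for z in (.01,):
                P=plane(n,c[:,0],z); r=circ(P)
                if .3<P[:,0].mean()<.8 and r[1]<75: print(n,cv2.boundingRect(c),"mec",*r,"fit",*fit(P))
        yield n,im
E
python3 - <<'E'
from h import *
movel(get_tcp_pos()-.13*XA+[0,0,.05],v=.2); 
for s in(1,-1):
    k=[inverse_kinematics(p,down(s)) for p in([.553,-.027,.1],[.553,-.027,.005],[.48,-.24,.005])]; print(s,[None if a is None else a.round(2) for a in k])
command_gripper(0)
move_pose([.48,-.30,.25],down(1))
for n,im in look(): cv2.imwrite(f"pics/b_{n}.png",im[...,::-1])
print(get_time())
a,b=[cv2.imread(f"pics/b_{n}.png")[120:330,180:460] for n in("scene","side")]
cv2.imwrite("pics/b.png",cv2.resize(np.hstack([a,b]),(800,300)))
E
```

```text
1 [array([-0.15,  0.49,  1.88,  0.21,  0.78, -0.12]), array([-0.15,  0.66,  1.9 ,  0.27,  0.6 , -0.19]), array([-0.57,  0.66,  1.89,  0.23,  0.66, -0.56])]
-1 [None, None, None]
scene (281, 244, 41, 28) mec [552.5 -27.4] 42.7 fit [552.9 -27.4] 39.7
scene (316, 205, 54, 35) mec [412.5  11.1] 62.4 fit [412.9  10.2] 58.5
side (377, 268, 60, 41) mec [407.3   9.8] 61.9 fit [406.5   9.9] 58.2
side (326, 250, 38, 24) mec [542.9 -25.5] 43.3 fit [543.  -26.1] 35.6
10.3833
```

View pics/b.png

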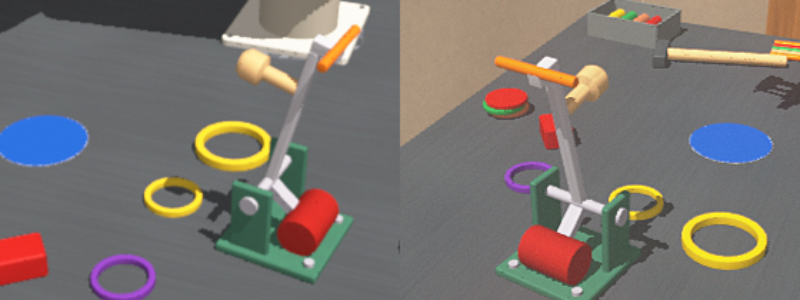

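Arm stands fully raised; the bangle lies free at about (0.550,-0.028), patch at (0.4765,-0.259). Both are consistent across the views and match the given sizes. I put the shut fingertips inside the ring and drag.

```bash
python3 - <<'E'
import h
from h import *
b=np.array([.550,-.028,.008]); p=np.array([.4765,-.2587,.008]); u=(p-b)/np.linalg.norm(p-b); h.XA=-u
q=down(1,.35); d=np.sin(.35)*-u-np.cos(.35)*Z
move_pose(b-.10*d,q)
print(movel(b,v=.08,until_force=4),get_tcp_pos().round(4),get_ft_force().round(1))
if abs(get_tcp_pos()[2]-.008)<.003:
    t=p+.015*u; movel(t,v=.07); print(get_ft_force().round(1)); movel(t-.006*u,v=.03); movel(t-.006*u-.1*d,v=.1)
    movel(get_tcp_pos()+.1*u+.1*Z,v=.2)
    for n,im in look(): cv2.imwrite(f"pics/c_{n}.png",im[...,::-1])
    a,b=[cv2.imread(f"pics/c_{n}.png")[120:330,160:440] for n in("scene","side")]
    cv2.imwrite("pics/c.png",cv2.resize(np.hstack([a,b]),(800,300)))
print(get_time())
E
```

```text
False [ 0.5503 -0.0282  0.0084] [ 1.  -0.2 -0.2]
[-0.4  0.4  0.2]
scene (316, 205, 54, 35) mec [412.5  11.1] 62.4 fit [412.9  10.2] 58.5
scene (191, 205, 37, 23) mec [ 485.2 -249.5] 41.4 fit [ 485.8 -250.2] 38.7
side (377, 269, 60, 40) mec [405.5   9.9] 61.7 fit [406.5   9.9] 58.2
side (394, 209, 34, 18) mec [ 475.8 -249.4] 42.9 fit [ 475.3 -249.6] 39.5
19.1583
```

View pics/c.png

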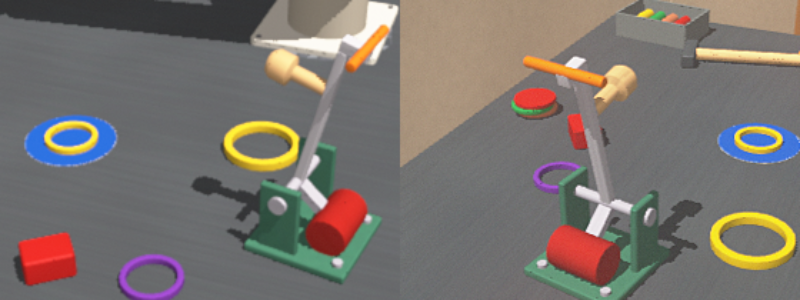

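The bangle lies flat and wholly on the patch, about 8 mm from its centre. The press arm is raised and has not moved since the last view, and the block, roll and jar are untouched.

```bash
python3 -c "
from station import *
print(job_done())"
```

```text
the job is handed in; nothing more can be done
None
```

The job is handed in: the press arm rests raised, and the yellow bangle lies flat on the blue patch, about 8 mm from its centre by my camera measurement; the judge's verdict was not shown.

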